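Put two tea canisters back in their leaning cradles

TASK

Put the two oblong white canisters that stand on the drinks counter back in the empty wooden cradles: the tall one in the cradle with the long back board, the short one in the cradle with the short back board. Each must sit square and centred on the narrow seat, its bottom flat on the foot board and a narrow side flat against the back board, lid end up; set them down gently, do not drop or tip them over. Leave the canister that is already stored and everything else on the counter where it is.

Things in the scene. Friction and masses are not known exactly. Their poses are not given: they have to be found in the camera images.
- canister_tall: Oblong white tin with a fixed pale wooden lid, 140 mm tall: body 80 by 54 mm; lid 84 by 58 mm, 26 mm high, at the top (2 mm over all round). Origin: centre of its underside; z up through the lid, x along its long side, y across its narrow side. Same after a half turn. 0.3 to 0.65 kg. Starts upright on the counter at any yaw, among the bystanders.
- canister_short: Oblong white tin with a fixed pale wooden lid, 100 mm tall: body 80 by 54 mm; lid 84 by 58 mm, 26 mm high, at the top (2 mm over all round). Origin: centre of its underside; z up through the lid, x along its long side, y across its narrow side. Same after a half turn. 0.25 to 0.5 kg. Starts upright on the counter at any yaw, among the bystanders.
- cradle_long: Fixed wooden cradle with the longest back board (82 mm), for the tall canister. Base 110 (x) by 84 (y) by 14 mm; a post carries a seat tipped 25 degrees: a foot board and a back board at right angles, both only 40 mm wide and 8 mm thick, no side walls. The canister leans to the front (-x, roughly robot side), its lid end towards the robot. Origin: centre of the base underside, z up.
- cradle_long_seat: Seat of this cradle. Origin: the place for the centre of a canister's underside, on the foot board, 75 mm up. z: long axis of the leaning canister, along the back board (up, 25 degrees to the front); x: along the foot, away from the back board, rising; y: level. Foot face z = 0, from x = -40 to 32 mm; back board face x = -40 mm, up to z = 82 mm. The tin's 54 mm side lies on it, 7 mm over at each edge.
- cradle_short: Fixed wooden cradle with the shortest back board (46 mm), for the short canister. Base 110 (x) by 84 (y) by 14 mm; a post carries a seat tipped 25 degrees: a foot board and a back board at right angles, both only 40 mm wide and 8 mm thick, no side walls. The canister leans to the front (-x, roughly robot side), its lid end towards the robot. Origin: centre of the base underside, z up.
- cradle_short_seat: Seat of this cradle. Origin: the place for the centre of a canister's underside, on the foot board, 75 mm up. z: long axis of the leaning canister, along the back board (up, 25 degrees to the front); x: along the foot, away from the back board, rising; y: level. Foot face z = 0, from x = -40 to 32 mm; back board face x = -40 mm, up to z = 46 mm. The tin's 54 mm side lies on it, 7 mm over at each edge.
- cradle_taken: Fixed wooden cradle with a middling back board (60 mm); holds the stored canister; in a row with the others, any order. Base 110 (x) by 84 (y) by 14 mm; a post carries a seat tipped 25 degrees: a foot board and a back board at right angles, both only 40 mm wide and 8 mm thick, no side walls. The canister leans to the front (-x, roughly robot side), its lid end towards the robot. Origin: centre of the base underside, z up.
- canister_stored: Bystander: a canister of the same kind, 110 mm tall, already leaning in cradle_taken; its top reaches about 200 mm above the counter. Axes as for the others.
- round_jar: Bystander: round glass jar with a green lid, 68 mm diameter, 92 mm high, loose. Origin at the centre of its underside, z up.
- beaker: Bystander: open steel beaker, 72 mm diameter, 88 mm high, loose. Origin at the centre of its underside, z up.
- carton: Bystander: closed carton 80 mm (x) by 52 mm (y), 76 mm high, loose. Origin at the centre of its underside, z up.
- spoon_basket: Bystander: black basket 70 mm square, with teaspoons standing in it to 107 mm above the counter, loose. Origin at the centre of its underside, z up.
- bowl: Bystander: white bowl 110 mm diameter, 45 mm high, at the rear of the counter, loose. Origin at the centre of its underside, z up.
- long_spoon: Bystander: spoon 190 mm long with a wooden handle, lying at the rear of the counter, loose. Origin under its middle, x along it.
There are look-alikes about, which are no part of the job. Leave any purple look-alike of the canister_tall alone.

How it is judged:
By the outcome, as a careful person would: the job done as asked, in the order asked, and still so for the second after the job is handed in, with the robot touching nothing.
It also fails if it takes over 72 s, if anything falls off the work surface, if the arm or the gripper's body presses on something with over 40 N, if the wrist force passes 120 N, or if a joint passes its speed limit or range.

ROBOT

A 6-joint arm with a two-finger parallel gripper is mounted at the origin on the work surface. World frame = base frame: x ahead of the robot, y to its left, z up, the work surface at z = 0. Lengths are in mm, angles in degrees, forces in N, time in s.
With the tool pointing down it reaches from about 300 to 850 mm from the base axis. Payload 4.2 kg.
Tool frame: the origin (TCP) lies between the finger pads; the fingertips stand ahead of it and the grasp point (between the pads) lies 8 mm behind it (env.tip_reach is the x of the fingertips in the tool frame, in mm); x points along the fingers, y is the direction in which the jaws open and shut, and the axes are right-handed (so a half turn about x gives the same grasp; the last joint's range is limited). The gripper opens to 91 mm and grips with 3 to 60 N. Pads are 32 mm wide; open, the fingers measure 118 mm over their backs; the gripper's body (76 mm by 178 mm) begins 60 mm behind the grasp point.
Start: joints at [70.818, 18.312, 89.639, -0, 72.044, -1.146], TCP at [178.037, 546.758, 224.976] pointing down, gripper open.
Joint ranges: [-177.97, 177.97], [-48.28, 115.42], [12.27, 149.76], [-77.06, 257.06], [2.81, 150.46], [-146.56, 146.56]. Speed limits (degrees/s): [147.25, 147.25, 180, 180, 180, 180].

INTERFACE

Orientations are given as [roll, pitch, yaw] about the fixed x, y, z axes, in that order (R = Rz(yaw) Ry(pitch) Rx(roll)).
In Python, from workcell import env, cams gives the robot as it stands.
- The arm moves only by the tool arm_command, never from a script. Its argument "deltas" is a list of rows, each a list of 3 entries, a list of its own where there are three numbers: the opening, from 0 (shut) to 1 (fully open), then the shift along the world's x, y, z in mm, then the turn about the world's z in rad. A call has 1 to 20 rows; each row is the pose to reach, as a shift and turn from the pose commanded when the call began; what a row does not reach only later rows make up. A row lasts 1/10 s, in which the tool goes at most 50 mm and 8.59 degrees, less where a joint would pass 70% of its speed; a pose out of reach is approached as far as the arm can. A call with a gripper value outside its range is refused whole. The fingers move at their own pace and stop on an object; "grip_force" is the grip in N (left out, the last holds). Time passes only in rows, so rows that repeat a pose let the fingers close. It gives the time, the measured TCP pose, the force and the opening at its end, in the units of the state.
- env.state(): the state, without advancing time (a new reading comes with each control period).
- cams.grab_frame(name): name is "scene" or "top" or "wrist"; returns a dict with "img" (400x640x3 uint8, red, green, blue), "K" (3x3 intrinsics, pixels), "rvec" (rotation vector, rad) and "tvec" (3), from world to camera coordinates, as OpenCV has them. Camera axes: x right, y down, z forward; pixel columns grow to the right and rows downward; lengths in mm; the calibration is good to about 2 mm. A picture is of the moment at which its call begins. There is no depth.
- env.job_done(): hands the job in, once; it reports no verdict.
Trained networks look in a picture, given as the dict that the camera call returned (one of the last four; its "shot" number tells which), for a name from the list of things; names that differ only in an ending like _2 or _b are one class to them, and where a whole thing is asked for, a point or a joint stands for the part that bears it (a point fixed in the world has none). Each returns a list of dicts, best first, with "conf" (0 to 1); they miss things now and then, are a little off and sometimes report something else, mostly with a low value. They report only what shows in the picture. A call takes as long as a camera call. They do not tell look-alikes from the thing itself.
- cams.silhouettes(picture, name): "region" (400x640 bool, what is visible of it) and "centre" ([column, row] in pixels, amid what is visible of it).
The state is a dict: "time_s": time; "qpos": joint angles; "qvel": joint speeds; "effort": joint torques, N m; "ee_pos": TCP position; "ee_rot": TCP orientation; "force": force on the tool from outside, world axes, zero at the start; "torque": the same for the moment, N m; "gripper_width": finger opening in mm.
Only numpy, scipy, OpenCV 4.12 (cv2) and the standard library are available. Lean on these libraries where they do the work, as an engineer would, in place of code of your own. Each camera call takes 0.05 s, during which the arm holds its last target.

## Working session

There is one attempt and no reset: what is moved stays moved. The work goes in short steps, Python scripts to look and compute and a tool call to move; the robot and the scene stay as the last step left them, time stands still between calls to the robot, and variables do not carry over. Pictures are saved under pics/ and viewed, and the job is handed in when it is done.

Besides the shell and the picture viewer there is one more tool, called after "Request:" as name([rows], argument=value, ...), one row to a line, values as JSON. arm_command: Moves the arm, as the interface text tells. Its arguments: {"type":"object","properties":{"deltas":{"type":"array","items":{"type":"array"}},"grip_force":{"type":"number"}},"required":["deltas"]}

```bash
ls; mkdir -p pics; cat > h.py <<'E'
from workcell import env, cams
import numpy as np, cv2
def save(f,n): cv2.imwrite(f'pics/{n}.png',cv2.cvtColor(f['img'],cv2.COLOR_RGB2BGR))
def P(f):
    R=cv2.Rodrigues(np.array(f['rvec'],float))[0]; return R,np.array(f['tvec'],float).ravel(),np.array(f['K'],float)
def ray(f,uv,z):
    R,t,K=P(f); c=-R.T@t; d=R.T@np.linalg.inv(K)@np.array([uv[0],uv[1],1.]); return c+d*(z-c[2])/d[2]
def proj(f,X):
    R,t,K=P(f); return cv2.projectPoints(np.array(X,float).reshape(-1,3),R,t,K,None)[0].reshape(-1,2)
E
python3 - <<'E'
from h import *
import pickle
s=env.state(); print(s['time_s'],s['ee_pos'],s['ee_rot'],s['gripper_width'],env.tip_reach)
for n in ['scene','top']:
    f=cams.grab_frame(n); save(f,n+'0'); R,t,K=P(f); print(n,-R.T@t,K[0,0])
    names=['canister_tall','canister_short','cradle_long','cradle_short','cradle_taken','canister_stored','round_jar','beaker','carton','spoon_basket','bowl'] 
    pickle.dump(f,open(n+'0.pkl','wb'))
    for m in (names if n=='top' else names[:6]):
        for d in cams.silhouettes(f,m)[:3]:
            print(m,round(d['conf'],2),np.round(d['centre']),d['region'].sum())
print(env.state()['time_s'])
E
```

```text
pics
0.0 [177.88795748 546.27045326 224.10178218] [ -90.20529791   89.89580892 -108.24370738] 91.47930188270692 11.0
scene [1279.44763782  130.98669435  743.19424828] 396.366265126456
canister_tall 0.92 [387. 167.] 1185
canister_tall 0.91 [468. 174.] 1386
canister_tall 0.82 [437. 202.] 1810
canister_short 0.74 [387. 245.] 1509
cradle_long 0.77 [208. 228.] 1803
cradle_short 0.57 [272. 232.] 1520
cradle_taken 0.94 [160. 214.] 1024
canister_stored 0.67 [154. 177.] 1635
top [ 325.42643195   40.38405187 1140.46951895] 368.5447689736425
canister_tall 0.89 [172. 261.] 1202
canister_tall 0.81 [207. 212.] 1022
canister_tall 0.78 [253. 253.] 836
canister_short 0.76 [256. 162.] 771
cradle_short 0.67 [357. 174.] 928
cradle_short 0.65 [296. 170.] 551
cradle_short 0.22 [209. 213.] 1027
cradle_taken 0.87 [449. 184.] 493
cradle_taken 0.5 [358. 176.] 962
canister_stored 0.76 [474. 186.] 1200
round_jar 0.56 [298. 210.] 412
beaker 0.66 [247. 215.] 559
beaker 0.61 [295. 212.] 441
carton 0.61 [296. 171.] 632
carton 0.59 [255. 162.] 714
spoon_basket 0.7 [215. 171.] 728
spoon_basket 0.68 [354. 176.] 887
spoon_basket 0.62 [451. 185.] 511
bowl 0.67 [354. 106.] 918
bowl 0.52 [358. 176.] 930
bowl 0.46 [356. 172.] 436
0.95
```

View pics/scene0.png

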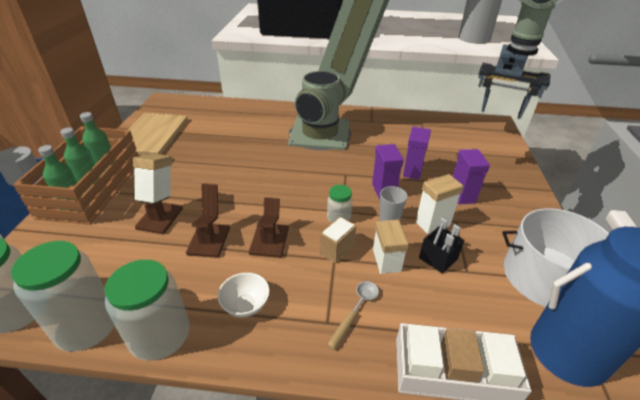

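View pics/top0.png

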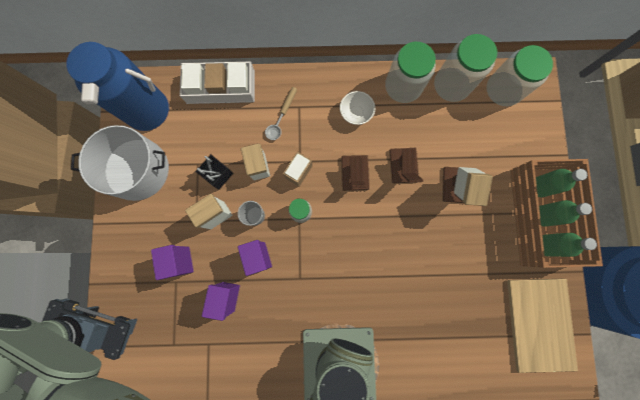

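```bash
python3 - <<'E'
import cv2
a=cv2.imread('pics/scene0.png')[110:310,110:510]; cv2.imwrite('pics/scene0c.png',cv2.resize(a,None,fx=2,fy=2,interpolation=2))
a=cv2.imread('pics/top0.png')[90:300,140:520]; cv2.imwrite('pics/top0c.png',cv2.resize(a,None,fx=2.1,fy=2.1,interpolation=2))
E
```

```text
(no output)
```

View pics/scene0c.png

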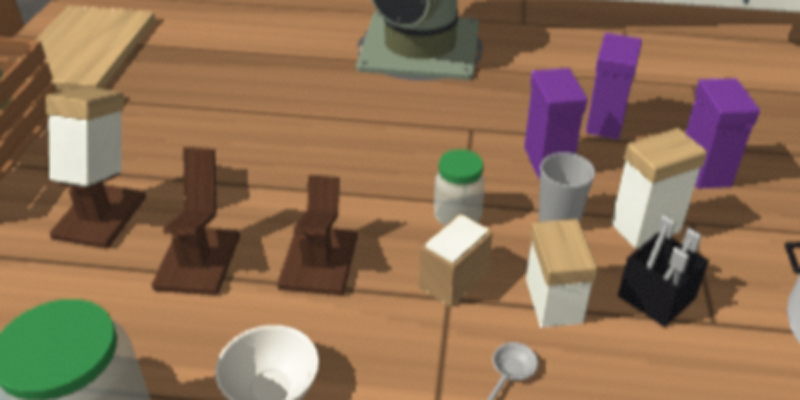

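View pics/top0c.png

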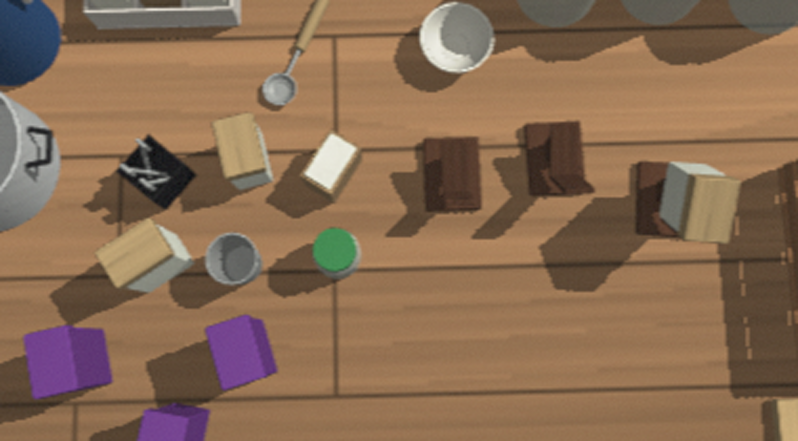

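```bash
cat > fit.py <<'E'
from h import *
from scipy.optimize import minimize
def box(x0,x1,y0,y1,z0,z1): return np.array([[x,y,z] for x in (x0,x1) for y in (y0,y1) for z in (z0,z1)],float)
def can(h): return [box(-40,40,-27,27,0,h-26),box(-42,42,-29,29,h-26,h)]
c,s=np.cos(np.radians(25)),np.sin(np.radians(25))
RS=np.array([[c,0,-s],[0,1,0],[s,0,c]]) # seat axes as columns: x=(c,0,s), z=(-s,0,c)
def cradle(L,sx=0):
    parts=[box(-55,55,-42,42,0,14)]
    for b in (box(-48,32,-20,20,-8,0),box(-48,-40,-20,20,-8,L)): parts.append(b@RS.T+[sx,0,75])
    return parts
def mask(f,parts,p):
    cy,sy=np.cos(p[2]),np.sin(p[2]); R=np.array([[cy,-sy,0],[sy,cy,0],[0,0,1]])
    m=np.zeros((1600,2560),np.uint8)
    for b in parts:
        q=proj(f,b@R.T+[p[0],p[1],0]); h=cv2.convexHull(((q+.5)*4).astype(np.float32))
        cv2.fillConvexPoly(m,np.round(h*16).astype(np.int32),255,shift=4)
    return cv2.resize(m,(640,400),interpolation=cv2.INTER_AREA)/255.
def iou(f,parts,p,reg):
    m=mask(f,parts,p); return np.minimum(m,reg).sum()/np.maximum(m,reg).sum()
def fit(frs,parts,p0,steps=(15,15,.3)):
    fun=lambda p:-sum(iou(f,parts,p,r) for f,r in frs)/len(frs)
    best=None
    S=np.array([[0,0,0]]+[[steps[0],0,0],[0,steps[1],0],[0,0,steps[2]]])+p0
    r=minimize(fun,p0,method='Nelder-Mead',options=dict(initial_simplex=S,xatol=.02,fatol=1e-5,maxiter=300)); 
    S=np.array([[0,0,0],[-5,3,0],[3,5,0],[0,0,-.15]])+r.x
    r=minimize(fun,r.x,method='Nelder-Mead',options=dict(initial_simplex=S,xatol=.02,fatol=1e-5,maxiter=300)); return r.x,-r.fun
E
python3 - <<'E'
from fit import *
import pickle
T=cams.grab_frame('top');S=cams.grab_frame('scene')
def near(f,m,uv):
    L=[d for d in cams.silhouettes(f,m) if np.hypot(*(np.array(d['centre'])-uv))<25]; 
    return L[0]['region'] if L else None
D={}
for n,m,tu,su in [('tall','canister_tall',(207,212),(437,202)),('short','canister_short',(256,162),(387,245)),('clong','cradle_long',(405,165),(208,228)),('cshort','cradle_short',(355,172),(272,232)),('ctaken','cradle_taken',(449,184),(160,214)),('stored','canister_stored',(474,186),(154,177)),('carton','carton',(297,168),(338,240)),('jar','round_jar',(300,210),(340,200)),('beaker','beaker',(250,213),(392,205)),('basket','spoon_basket',(214,171),(442,245)),('tallshort','canister_tall',(256,162),(387,245))]:
    D[n]=(near(T,m,tu),near(S,m,su)); print(n,[None if r is None else int(r.sum()) for r in D[n]])
pickle.dump((T,S,D),open('d0.pkl','wb'))
for n,z,uv in [('tall',140,(207,212)),('short',100,(256,162)),('clong',0,(403,165)),('cshort',0,(355,172)),('carton',76,(297,168)),('jar',92,(300,210)),('beaker',88,(250,213)),('basket',50,(214,171))]: print(n,ray(T,uv,z)[:2].round())
E
```

```text
tall [976, 1773]
short [709, 1504]
clong [946, 1808]
cshort [972, 1531]
ctaken [493, 1000]
stored [1127, 1580]
carton [563, None]
jar [437, 795]
beaker [None, 816]
basket [697, 1513]
tallshort [None, None]
tall [444. 351.]
short [590. 225.]
clong [ 594. -224.]
cshort [575. -71.]
carton [575. 108.]
jar [448. 100.]
beaker [444. 244.]
basket [578. 360.]
```

```bash
python3 - <<'E'
from fit import *
import pickle
T,S,D=pickle.load(open('d0.pkl','rb'))
for n,h,p0 in [('tall',140,(444,351)),('short',100,(590,225))]:
    for nm,fr in (('T',[(T,D[n][0])]),('S',[(S,D[n][1])]),('TS',[(T,D[n][0]),(S,D[n][1])])):
        best=max((fit(fr,can(h),np.array([*p0,y])) for y in (0,.8,1.6,2.4)),key=lambda a:a[1])
        print(n,nm,best[0][:2].round(1),np.degrees(best[0][2]).round(1)%180,round(best[1],3))
for n,L,p0 in [('clong',82,(594,-224)),('cshort',46,(575,-71))]:
    for sx in (-10,0,10,20):
        out=[]
        for fr in ([(T,D[n][0]),(S,D[n][1])],):
            r=fit(fr,cradle(L,sx),np.array([*p0,0.05])); out.append((r[0][:2].round(1),np.degrees(r[0][2]).round(1),round(r[1],3)))
        print(n,sx,out)
E
```

```text
tall T [450.6 365.4] 118.4 0.901
tall S [445.6 363.9] 128.0 0.899
tall TS [450.1 363.5] 121.8 0.888
short T [602.4 236.1] 16.6 0.922
short S [600.3 234.1] 9.5 0.949
short TS [601.2 234.6] 11.699999999999989 0.919
clong -10 [(array([ 593. , -223.5]), np.float64(3.5), np.float64(0.893))]
clong 0 [(array([ 591.3, -223.5]), np.float64(1.6), np.float64(0.922))]
clong 10 [(array([ 586.9, -223.1]), np.float64(0.9), np.float64(0.893))]
clong 20 [(array([ 587.4, -221.9]), np.float64(-1.5), np.float64(0.843))]
cshort -10 [(array([573.4, -68. ]), np.float64(1.5), np.float64(0.926))]
cshort 0 [(array([572.3, -68.1]), np.float64(0.8), np.float64(0.924))]
cshort 10 [(array([569. , -68.2]), np.float64(0.5), np.float64(0.906))]
cshort 20 [(array([568.9, -68.1]), np.float64(0.7), np.float64(0.869))]
```

```bash
cat >> fit.py <<'E'
def overlay(img,f,items,scale,crop,name):
    u0,v0,u1,v1=crop; a=cv2.resize(cv2.cvtColor(img,cv2.COLOR_RGB2BGR)[v0:v1,u0:u1],None,fx=scale,fy=scale,interpolation=cv2.INTER_CUBIC)
    E=[(i,j) for i in range(8) for j in range(i) if bin(i^j).count('1')==1]
    for parts,p,col in items:
        cy,sy=np.cos(p[2]),np.sin(p[2]); R=np.array([[cy,-sy,0],[sy,cy,0],[0,0,1]])
        for b in parts:
            q=(proj(f,b@R.T+[p[0],p[1],p[3] if len(p)>3 else 0])+.5-[u0,v0])*scale
            for i,j in E: cv2.line(a,tuple(int(k) for k in np.round(q[i]*8)),tuple(int(k) for k in np.round(q[j]*8)),col,1,cv2.LINE_AA,3)
    cv2.imwrite(f'pics/{name}.png',a)
E
python3 - <<'E'
from fit import *
import pickle
T,S,D=pickle.load(open('d0.pkl','rb'))
it=[(can(140),(450,364,np.radians(121.8)),(0,0,255)),(can(100),(601.2,234.6,np.radians(12)),(0,0,255)),(cradle(82),(591.3,-223.5,.028),(0,255,255)),(cradle(46),(572.5,-68.1,.015),(0,255,255))]
overlay(T['img'],T,it,5,(180,135,300,245),'ov1')
overlay(T['img'],T,it,6,(325,130,435,205),'ov2')
overlay(S['img'],S,it,5,(360,160,480,280),'ov3')
overlay(S['img'],S,it,6,(175,170,300,265),'ov4')
E
```

```text
(no output)
```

View pics/ov1.png

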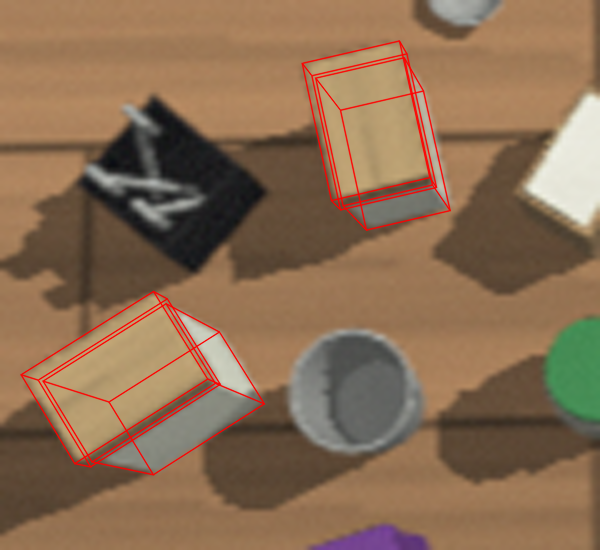

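View pics/ov2.png

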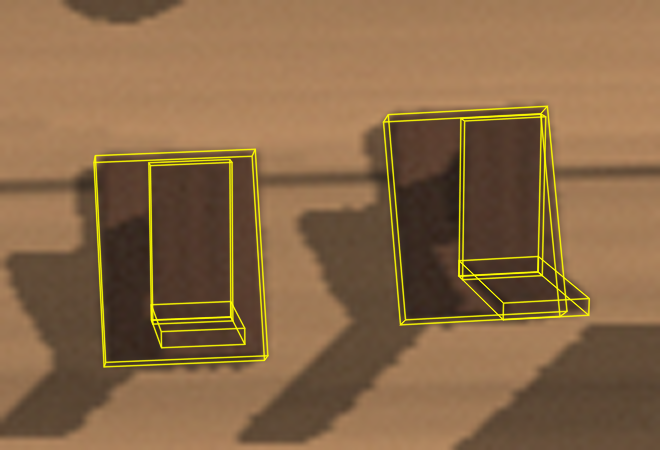

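View pics/ov3.png

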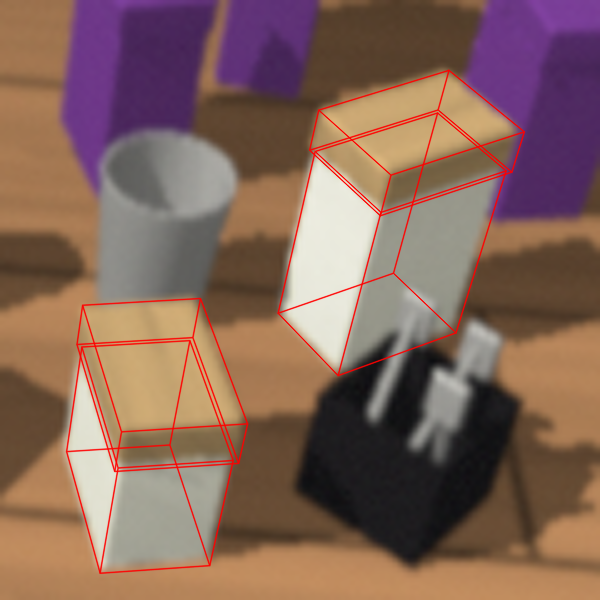

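View pics/ov4.png

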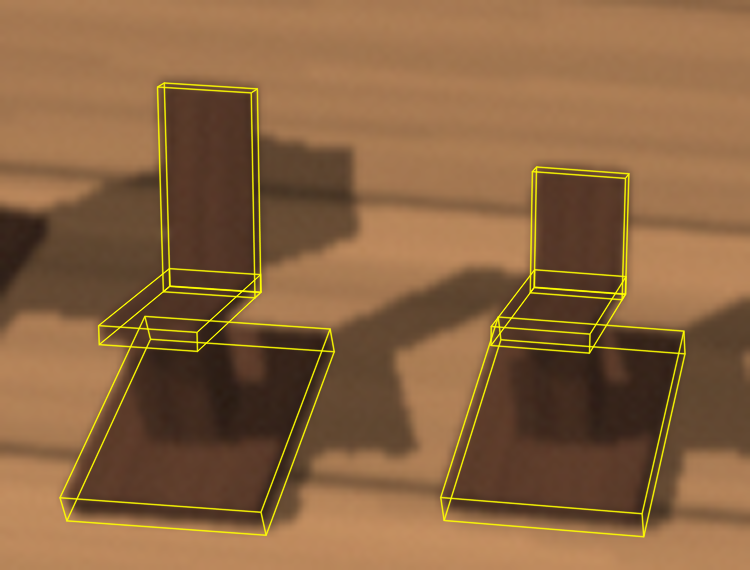

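```bash
python3 - <<'E'
from fit import *
from scipy.spatial.transform import Rotation as R
import pickle
s=env.state(); M=R.from_euler('xyz',s['ee_rot'],degrees=True).as_matrix(); print(M.round(3)); print('jaw yaw',np.degrees(np.arctan2(M[1,1],M[0,1])),s['qpos'],s['force'])
T,S,D=pickle.load(open('d0.pkl','rb'))
f=cams.grab_frame('wrist'); save(f,'w0'); Rw,t,K=P(f); c=-Rw.T@t; print(M.T@(c-s['ee_pos']),K[0,0]); print((M.T@Rw.T).round(2))
p,q=fit([(T,D['basket'][0]),(S,D['basket'][1])],[box(-35,35,-35,35,0,70)],np.array([578,360,.7]));print(p,q)
E
```

```text
[[ 0.     0.31   0.951]
 [ 0.     0.951 -0.31 ]
 [-1.     0.     0.   ]]
jaw yaw 71.96376609502224 [ 7.08182377e+01  1.83082177e+01  8.96394801e+01 -1.16206095e-04
  7.20434763e+01 -1.14549255e+00] [-0.5845215  -0.03148899 -0.92488328]
[-159.8343264     0.57942563  -68.62826127] 305.08628722984963
[[-0.   -0.24  0.97]
 [ 1.   -0.    0.  ]
 [ 0.    0.97  0.24]]
[576.95186143 363.28201892   0.86893962] 0.900513729300276
```

View pics/w0.png

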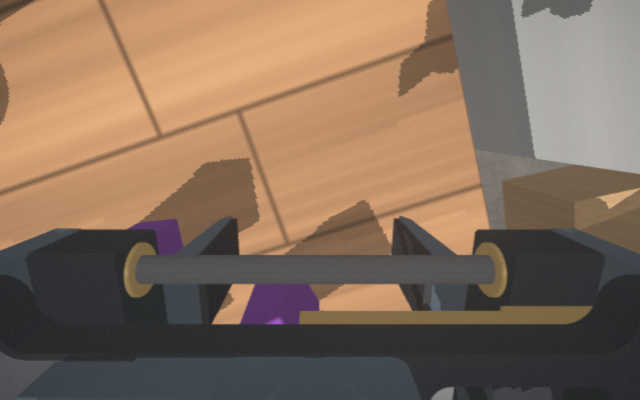

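Request:
arm_command([
  [1,[130,-90,0],-0.35],
  [1,[271,-183,0],-0.702],
  [1,[271,-183,0],-0.702],
  [1,[271,-183,0],-0.702],
  [1,[271,-183,0],-0.702],
  [1,[271,-183,0],-0.702],
  [1,[271,-183,0],-0.702],
  [1,[271,-183,0],-0.702],
  [1,[271,-183,0],-0.702],
], grip_force=20)

```text
time_s: 3.1
ee_pos: [449.0, 363.5, 224.8]
ee_rot: [-137.1, 89.9, 164.6]
force: [0.3, 0.0, -0.0]
gripper_width: 91.4
```

```bash
cat > w.py <<'E'
from fit import *
import sys
from scipy.spatial.transform import Rotation as R
s=env.state(); M=R.from_euler('xyz',s['ee_rot'],degrees=True).as_matrix(); print(s['time_s'],s['ee_pos'].round(1),'jaw',np.degrees(np.arctan2(M[1,1],M[0,1])).round(2),'w',s['gripper_width'].round(1),np.round(s['force'],1))
E
cat > v1.py <<'E'
from w import *
f=cams.grab_frame('wrist'); overlay(f['img'],f,[(can(140),(449,364,np.radians(121.8)),(0,0,255)),(can(100),(601.2,234.6,np.radians(12)),(0,0,255))],1.2,(0,0,640,400),'w1')
E
python3 v1.py
```

```text
Traceback (most recent call last):
  File "v1.py", line 1, in <module>
    from w import *
  File "w.py", line 4, in <module>
    s=env.state(); M=R.from_euler('xyz',s['ee_rot'],degrees=True).as_matrix(); print(s['time_s'],s['ee_pos'].round(1),'jaw',np.degrees(np.arctan2(M[1,1],M[0,1])).round(2),'w',s['gripper_width'].round(1),np.round(s['force'],1))
                                                                                                                                                                               ^^^^^^^^^^^^^^^^^^^^^^^^
AttributeError: 'float' object has no attribute 'round'
```

```bash
sed -i "s/s\['gripper_width'\].round(1)/round(s['gripper_width'],1)/; s/s\['ee_pos'\].round(1)/np.round(s['ee_pos'],1)/" w.py; python3 v1.py
```

```text
3.1 [449.  363.5 224.8] jaw 31.66 w 91.4 [ 0.3  0.  -0. ]
```

View pics/w1.png

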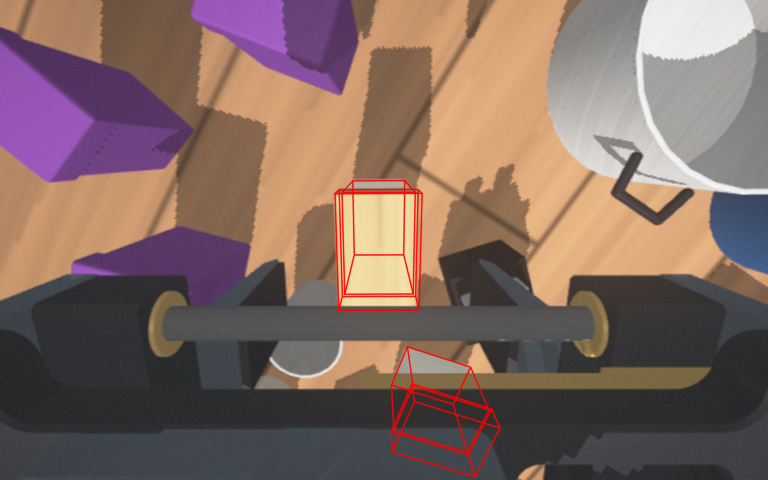

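```bash
cat > v2.py <<'E'
from w import *
f=cams.grab_frame('wrist'); overlay(f['img'],f,[(can(140),(449,364,np.radians(121.8)),(0,0,255))],6,(265,135,370,265),'w2')
E
python3 v2.py
```

```text
3.15 [448.4 364.1 224.9] jaw 31.74 w 90.9 [-0.6  0.1 -0.2]
```

View pics/w2.png

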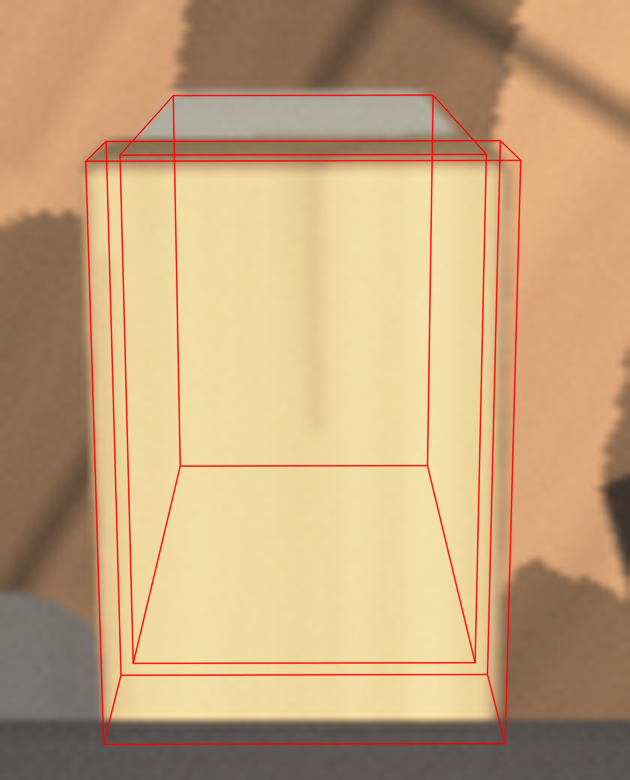

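Request:
arm_command([
  [1,[0,-1,-30],0],
  [1,[0,-1,-65],0],
  [1,[0,-1,-95],0],
  [1,[0,-1,-108],0],
  [1,[0,-1,-108],0],
  [0.5,[0,-1,-108],0],
  [0.3,[0,-1,-108],0],
  [0.3,[0,-1,-108],0],
  [0.3,[0,-1,-108],0],
  [0.3,[0,-1,-108],0],
], grip_force=25)

```text
time_s: 4.2
ee_pos: [449.1, 362.8, 117.7]
ee_rot: [102.5, 90.0, 44.3]
force: [-0.9, -0.2, 3.0]
gripper_width: 58.3
```

Request:
arm_command([
  [0.3,[0,0,20],0],
  [0.3,[0,0,50],0],
  [0.3,[0,0,90],0],
  [0.3,[0,0,130],0],
  [0.3,[8,-20,150],0.05],
  [0.3,[20,-55,158],0.12],
  [0.3,[32,-95,158],0.2],
  [0.3,[45,-140,158],0.3],
  [0.3,[60,-185,158],0.4],
  [0.3,[75,-230,158],0.5],
  [0.3,[90,-275,158],0.6],
  [0.3,[105,-320,158],0.7],
  [0.3,[120,-365,158],0.8],
  [0.3,[135,-410,158],0.9],
  [0.3,[150,-455,158],1.0],
  [0.3,[165,-500,158],1.037],
  [0.3,[177,-540,158],1.037],
  [0.3,[187,-570,158],1.037],
  [0.3,[191,-586,158],1.037],
  [0.3,[191,-586,158],1.037],
], grip_force=40)

```text
time_s: 6.2
ee_pos: [639.6, -225.2, 272.9]
ee_rot: [166.0, 89.8, 167.0]
force: [0.3, 0.7, -6.2]
gripper_width: 58.0
```

```bash
cat > v3.py <<'E'
from w import *
it=[(cradle(82),(591.3,-223.5,.028),(0,255,255)),(cradle(46),(572.5,-68.1,.015),(0,255,255))]
f=cams.grab_frame('wrist'); overlay(f['img'],f,it,1.2,(0,0,640,400),'w3'); overlay(f['img'],f,it,5,(250,90,400,210),'w3b');
import pickle; pickle.dump(f,open('w3.pkl','wb'))
f=cams.grab_frame('scene'); save(f,'s3')
E
python3 v3.py
```

```text
6.2 [ 639.6 -225.2  272.9] jaw 91.0 w 58.0 [ 0.3  0.7 -6.2]
```

View pics/w3.png

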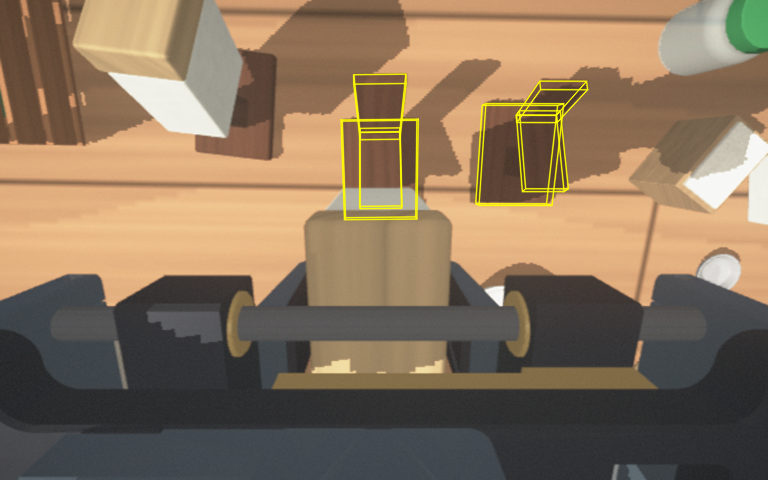

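View pics/s3.png

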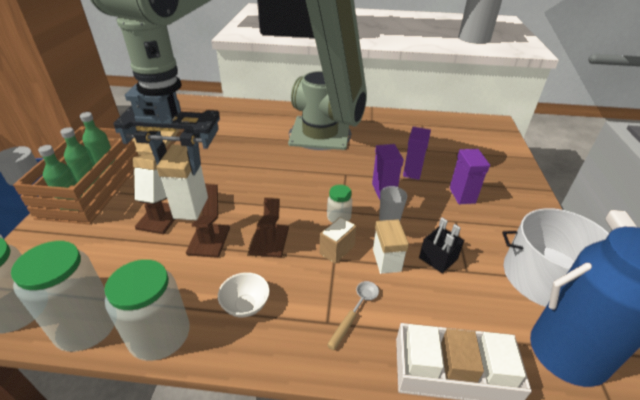

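View pics/w3b.png

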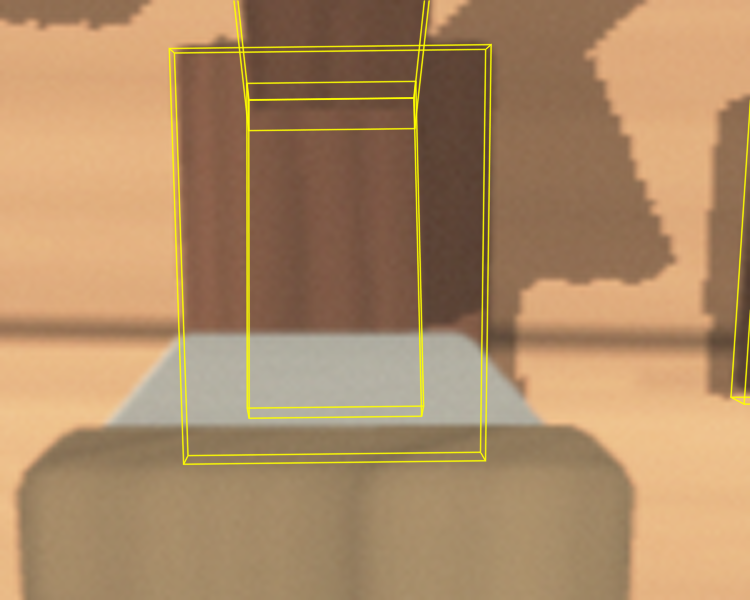

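```bash
python3 - <<'E'
from fit import *
import pickle
f=pickle.load(open('w3.pkl','rb'))
for x in (596,598,600,602): print(x,proj(f,[[x-2,-225,296],[x,-225,156],[x-2,-225,270]]).round(1))
E
```

```text
596 [[315.6 177.4]
 [314.9 154.5]
 [315.4 169.5]]
598 [[315.6 181.7]
 [314.9 156.7]
 [315.4 173.2]]
600 [[315.5 186. ]
 [314.9 158.9]
 [315.3 176.9]]
602 [[315.4 190.3]
 [314.8 161.1]
 [315.2 180.6]]
```

Request:
arm_command([
  [0.3,[-12,1.5,-10],0],
  [0.3,[-28,1.5,-28],0],
  [0.3,[-42,1.5,-45],0],
  [0.3,[-50,1.5,-57],0],
  [0.3,[-50,1.5,-57],0],
  [0.3,[-50,1.5,-57],0],
], grip_force=25)

```text
time_s: 6.9
ee_pos: [590.4, -220.5, 218.8]
ee_rot: [11.9, 89.9, 13.1]
force: [-0.2, -0.9, -6.2]
gripper_width: 58.0
```

```bash
cat > v4.py <<'E'
from w import *
f=cams.grab_frame('scene')
a=f['img'][130:270,110:270]; cv2.imwrite('pics/'+sys.argv[1]+'.png',cv2.cvtColor(cv2.resize(a,None,fx=4,fy=4,interpolation=2),cv2.COLOR_RGB2BGR))
E
python3 v4.py s4
```

```text
6.9 [ 590.4 -220.5  218.8] jaw 91.23 w 58.0 [-0.2 -0.9 -6.2]
```

View pics/s4.png

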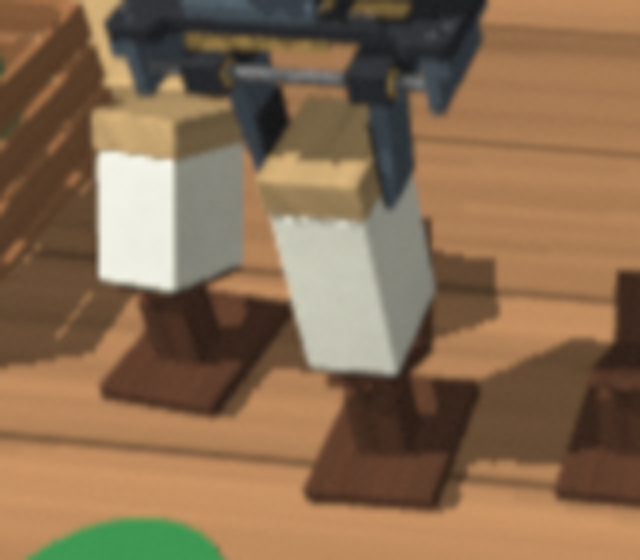

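Request:
arm_command([
  [0.3,[-0.5,-2,-3],0],
  [0.3,[-1,-2,-6],0],
  [0.3,[-1,-2,-8],0],
  [0.3,[-1,-2,-10],0],
  [0.3,[-1,-2,-11],0],
  [0.3,[-1,-2,-12],0],
  [0.3,[-1,-2,-12.5],0],
  [0.3,[-1,-2,-12.5],0],
], grip_force=15)

```text
time_s: 7.75
ee_pos: [589.0, -223.8, 206.1]
ee_rot: [-11.4, 90.0, -10.2]
force: [-1.7, 0.8, -2.2]
gripper_width: 58.1
```

```bash
python3 v4.py s5
```

```text
7.75 [ 589.  -223.8  206.1] jaw 91.16 w 58.1 [-1.7  0.8 -2.2]
```

View pics/s5.png

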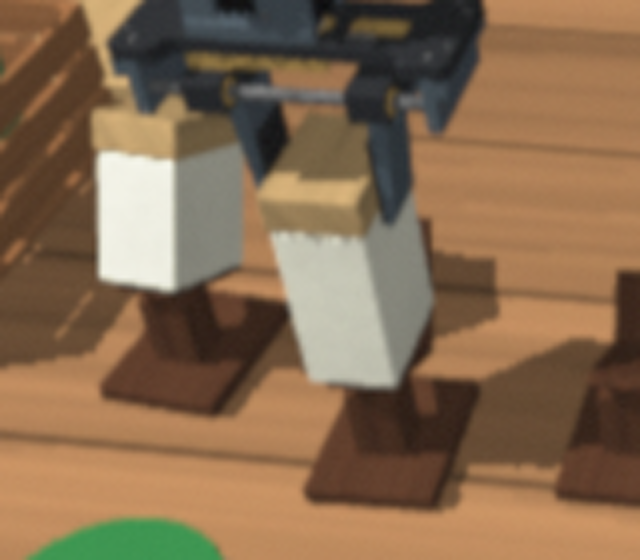

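Request:
arm_command([
  [0.3,[-3,0,-0.8],0],
  [0.3,[-5.7,0,-1.7],0],
  [0.3,[-8.5,0,-2.6],0],
  [0.3,[-11.3,0,-3.5],0],
  [0.3,[-14,0,-4.5],0],
  [0.3,[-16.8,0,-5.5],0],
  [0.3,[-19.5,0,-6.5],0],
  [0.3,[-22.2,0,-7.6],0],
  [0.3,[-22.2,0,-7.6],0],
], grip_force=12)

```text
time_s: 8.7
ee_pos: [566.0, -224.1, 197.8]
ee_rot: [-153.7, 89.9, -152.6]
force: [-2.3, -1.8, 2.9]
gripper_width: 58.2
```

```bash
python3 v4.py s6
```

```text
8.7 [ 566.  -224.1  197.8] jaw 91.15 w 58.2 [-2.3 -1.8  2.9]
```

View pics/s6.png

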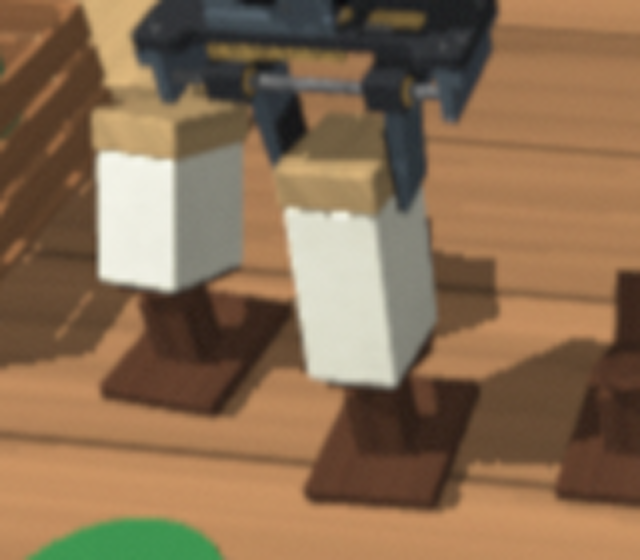

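Request:
arm_command([
  [0.3,[-2.4,0,-1.1],0],
  [0.3,[-4.8,0,-2.3],0],
  [0.3,[-7.4,0,-3.6],0],
  [0.3,[-9.9,0,-5],0],
  [0.3,[-12.4,0,-6.4],0],
  [0.3,[-14.8,0,-7.9],0],
  [0.3,[-17.2,0,-9.5],0],
  [0.3,[-19.6,0,-11.1],0],
  [0.3,[-22,0,-12.7],0],
  [0.3,[-24.3,0,-14.4],0],
  [0.3,[-26.5,0,-16.1],0],
  [0.3,[-28.5,0,-17.6],0],
  [0.3,[-28.5,0,-17.6],0],
], grip_force=10)

```text
time_s: 10.05
ee_pos: [538.6, -223.6, 180.4]
ee_rot: [9.3, 89.9, 10.5]
force: [-1.0, -2.5, 3.1]
gripper_width: 58.4
```

```bash
python3 v4.py s7
```

```text
10.05 [ 538.6 -223.6  180.4] jaw 91.17 w 58.4 [-1.  -2.5  3.1]
```

View pics/s7.png

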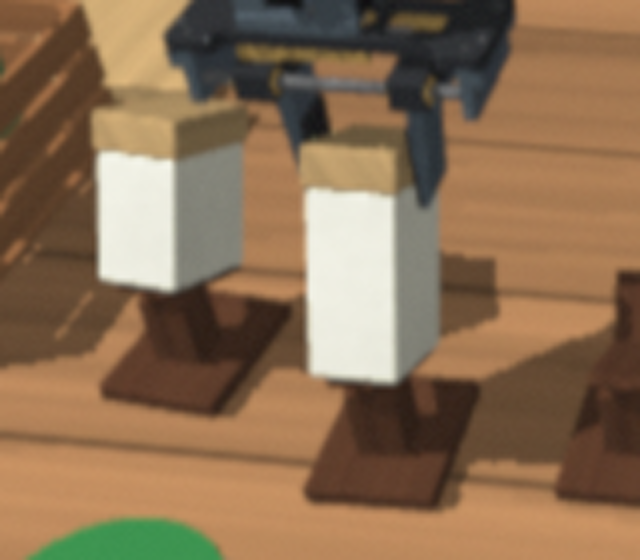

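Request:
arm_command([
  [0.3,[-1,0,0],0],
  [0.3,[-2,0,-0.5],0],
  [0.3,[-2,0,-0.5],0],
], grip_force=8)

```text
time_s: 10.4
ee_pos: [538.3, -223.5, 180.4]
ee_rot: [-0.6, 89.7, 0.6]
force: [4.6, -1.0, 1.9]
gripper_width: 57.7
```

```bash
cat > v5.py <<'E'
from w import *
def seated(h): return [b@RS.T+[0,0,75] for b in can(h)]
n,h,x,y,a=sys.argv[1],*map(float,sys.argv[2:6]); L=82 if h==140 else 46
for c in ('scene','top'):
    f=cams.grab_frame(c); q=proj(f,[[x-20,y,130]])[0].astype(int)
    overlay(f['img'],f,[(seated(h),(x,y,a),(0,0,255)),(cradle(L)[:1],(x,y,a),(0,255,255))],6,(q[0]-55,q[1]-45,q[0]+55,q[1]+50),n+c[0])
E
python3 v5.py t1 140 591.3 -223.5 .022
```

```text
10.4 [ 538.3 -223.5  180.4] jaw 91.17 w 57.7 [ 4.6 -1.   1.9]
```

View pics/t1s.png

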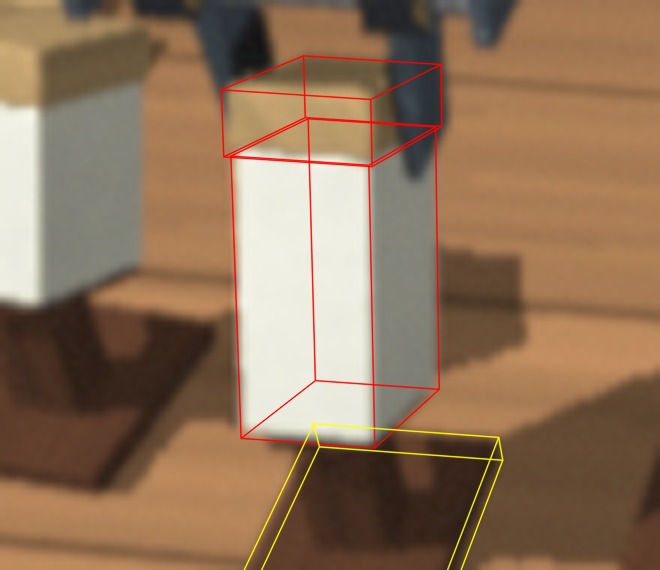

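View pics/t1t.png

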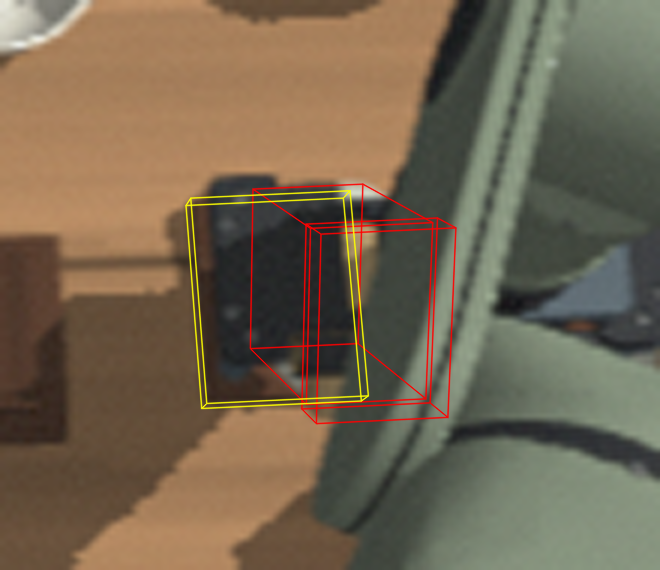

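Request:
arm_command([
  [0.64,[0.5,0,0.3],0],
  [0.66,[0.5,0,0.3],0],
  [0.7,[0.5,0,0.3],0],
  [0.8,[0.5,0,0.3],0],
  [0.9,[0.5,0,0.3],0],
  [0.9,[0.5,0,0.3],0],
], grip_force=3)

```text
time_s: 11.1
ee_pos: [536.4, -223.5, 179.8]
ee_rot: [144.1, 89.9, 145.3]
force: [-0.5, -0.5, -0.5]
gripper_width: 81.6
```

```bash
python3 v5.py t2 140 591.3 -223.5 .022; python3 - <<'E'
from w import *
f=cams.grab_frame('wrist'); save(f,'w4')
E
```

```text
11.1 [ 536.4 -223.5  179.8] jaw 91.15 w 81.6 [-0.5 -0.5 -0.5]
11.2 [ 536.7 -223.7  180. ] jaw 91.15 w 82.0 [ 0.6  0.1 -0.2]
```

View pics/t2s.png

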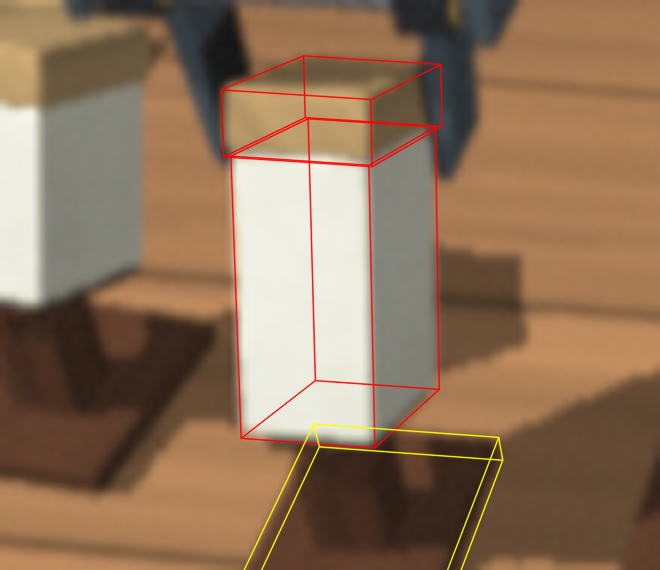

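View pics/w4.png

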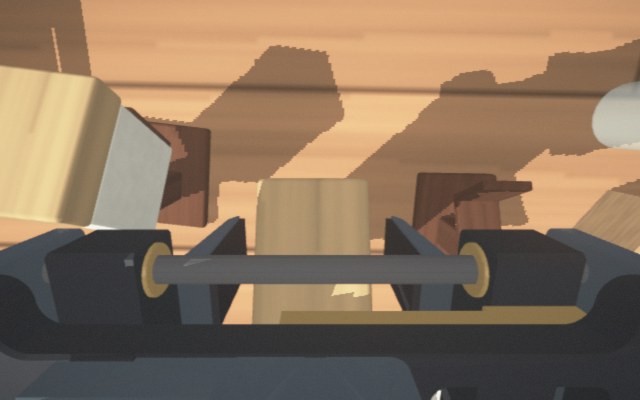

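Request:
arm_command([
  [0.9,[0,0,25],0],
  [0.9,[0,0,60],0],
  [0.9,[0,0,95],0],
  [1,[5,40,110],0.03],
  [1,[12,85,110],0.06],
  [1,[19,130,110],0.1],
  [1,[26,175,110],0.14],
  [1,[33,220,110],0.19],
  [1,[40,265,110],0.19],
  [1,[47,310,110],0.19],
  [1,[54,355,100],0.19],
  [1,[60,400,70],0.19],
  [1,[63,440,35],0.19],
  [1,[64,459,10],0.19],
  [1,[64,459,5],0.19],
  [1,[64,459,5],0.19],
], grip_force=20)

```text
time_s: 12.85
ee_pos: [600.2, 235.2, 183.8]
ee_rot: [-162.9, 89.8, -150.8]
force: [0.3, 0.5, -0.4]
gripper_width: 90.9
```

```bash
cat > v6.py <<'E'
from w import *
import pickle
f=cams.grab_frame('wrist'); pickle.dump(f,open('w5.pkl','wb')); save(f,'w5'); overlay(f['img'],f,[(can(100),(601,235,np.radians(12)),(0,0,255))],5,(255,125,385,265),'w5b')
S=cams.grab_frame('scene'); save(S,'s5f')
E
python3 v6.py
```

```text
12.85 [600.2 235.2 183.8] jaw 102.11 w 90.9 [ 0.3  0.5 -0.4]
```

View pics/w5b.png

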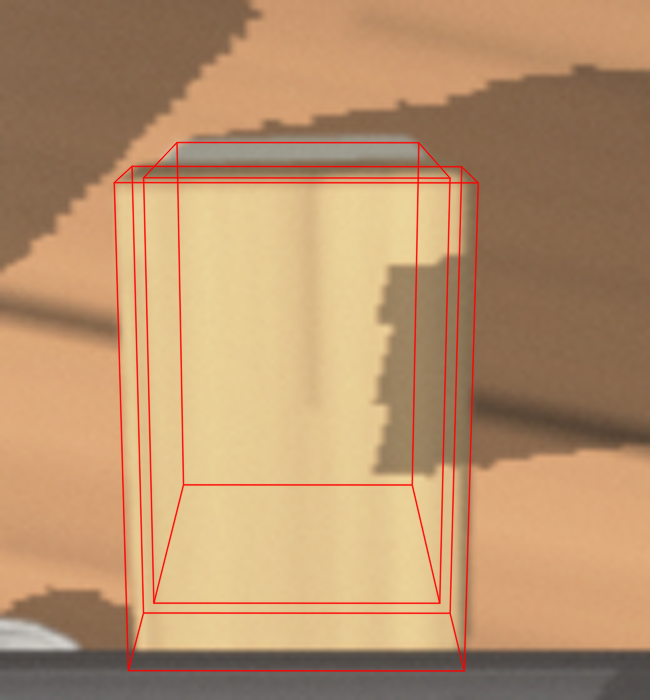

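View pics/s5f.png

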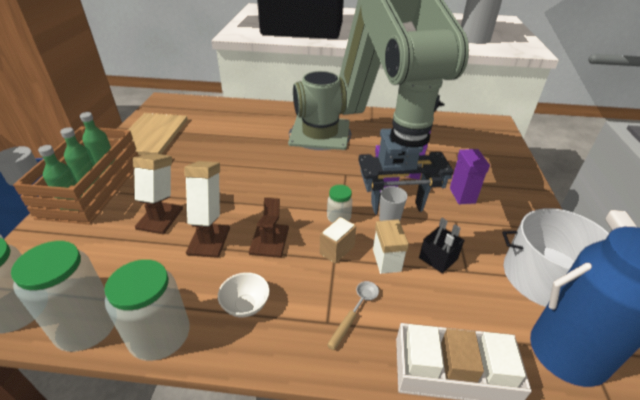

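Request:
arm_command([
  [1,[0,0,-30],0],
  [1,[0,0,-65],0],
  [1,[0,0,-95],0],
  [1,[0,0,-108],0],
  [1,[0,0,-108],0],
  [0.5,[0,0,-108],0],
  [0.3,[0,0,-108],0],
  [0.3,[0,0,-108],0],
  [0.3,[0,0,-108],0],
  [0.3,[0,0,-108],0],
], grip_force=25)

```text
time_s: 13.95
ee_pos: [601.2, 235.4, 77.9]
ee_rot: [2.5, 89.9, 14.6]
force: [-0.7, -0.5, 2.6]
gripper_width: 58.2
```

Request:
arm_command([
  [0.3,[0,0,20],0],
  [0.3,[0,0,55],0],
  [0.3,[0,0,95],0],
  [0.3,[0,0,130],0],
  [0.3,[2,-20,152],-0.02],
  [0.3,[5,-55,162],-0.05],
  [0.3,[8,-95,163],-0.1],
  [0.3,[11,-140,163],-0.15],
  [0.3,[14,-185,163],-0.195],
  [0.3,[17,-230,163],-0.195],
  [0.3,[20,-265,163],-0.195],
  [0.3,[21,-290,163],-0.195],
  [0.3,[21,-303.5,163],-0.195],
  [0.3,[21,-303.5,163],-0.195],
  [0.3,[21,-303.5,163],-0.195],
], grip_force=40)

```text
time_s: 15.45
ee_pos: [621.6, -67.2, 239.8]
ee_rot: [118.5, 89.9, 119.3]
force: [-0.8, 0.3, -1.5]
gripper_width: 57.9
```

```bash
cat > v7.py <<'E'
from w import *
import pickle
p=s['ee_pos']
it=[(cradle(46),(572.5,-68.1,.015),(0,255,255)),(can(100),(p[0],p[1],.015,p[2]-77),(0,0,255))]
f=cams.grab_frame('wrist'); save(f,'w6'); overlay(f['img'],f,it,5,(240,80,395,200),'w6b')
E
python3 v7.py
```

```text
15.45 [621.6 -67.2 239.8] jaw 90.88 w 57.9 [-0.8  0.3 -1.5]
```

View pics/w6b.png

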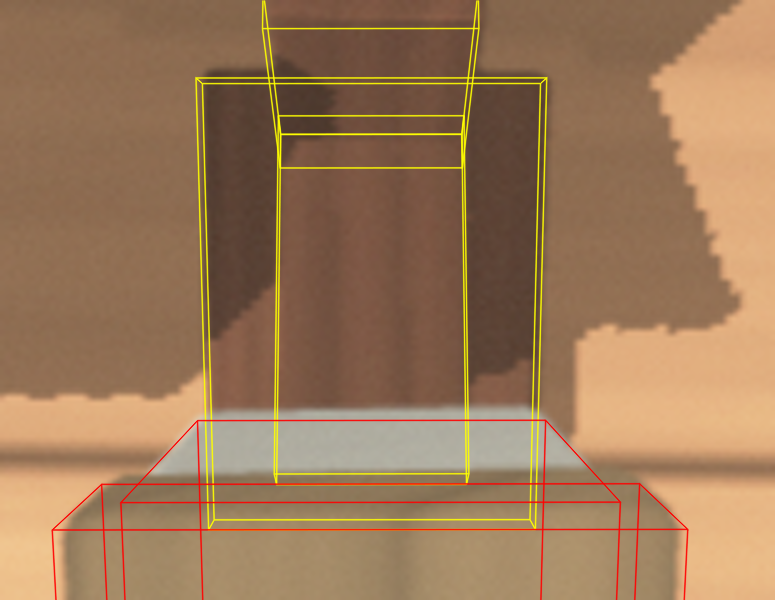

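View pics/w6.png

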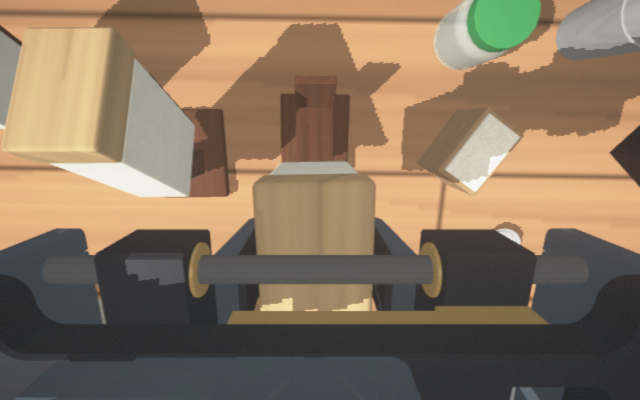

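Request:
arm_command([
  [0.3,[-12,0,-10],0],
  [0.3,[-28,0,-30],0],
  [0.3,[-42,0,-48],0],
  [0.3,[-52,0,-60],0],
  [0.3,[-52,0,-65],0],
  [0.3,[-52,0,-68],0],
  [0.3,[-52,0,-70],0],
  [0.3,[-52,0,-72],0],
  [0.3,[-52,0,-73],0],
  [0.3,[-52,0,-74],0],
  [0.3,[-52,0,-75],0],
  [0.3,[-52,0,-75],0],
  [0.3,[-52,0,-75],0],
], grip_force=15)

```text
time_s: 16.8
ee_pos: [570.1, -68.3, 165.9]
ee_rot: [2.0, 89.9, 2.9]
force: [-1.3, -0.0, 3.5]
gripper_width: 58.3
```

```bash
sed -i 's/110:270\]/int(sys.argv[2]):int(sys.argv[2])+160]/' v4.py; python3 v4.py s8 190
```

```text
16.8 [570.1 -68.3 165.9] jaw 90.86 w 58.3 [-1.3 -0.   3.5]
```

View pics/s8.png

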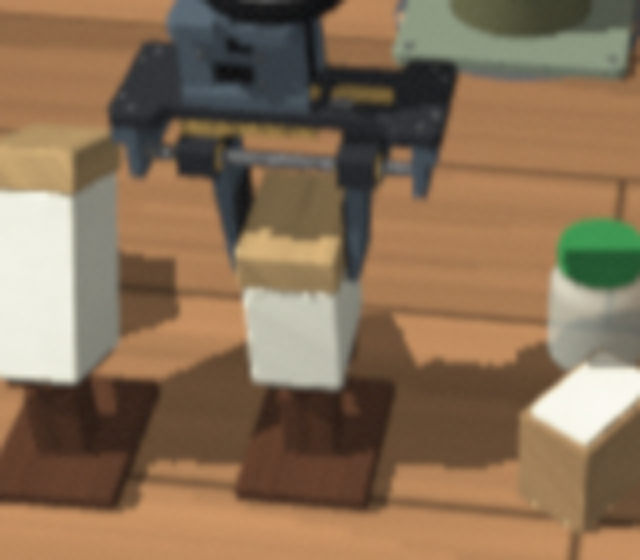

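Contact at the predicted height. Now pivot about the foot tip.

Request:
arm_command([
  [0.3,[-2.2,0,-0.6],0],
  [0.3,[-4.2,0,-1.4],0],
  [0.3,[-6.1,0,-2.2],0],
  [0.3,[-8,0,-3],0],
  [0.3,[-9.9,0,-3.9],0],
  [0.3,[-11.8,0,-4.9],0],
  [0.3,[-13.6,0,-5.9],0],
  [0.3,[-15.4,0,-6.9],0],
  [0.3,[-17.2,0,-8],0],
  [0.3,[-18.9,0,-9.1],0],
  [0.3,[-18.9,0,-9.1],0],
], grip_force=10)

```text
time_s: 17.95
ee_pos: [550.4, -68.4, 155.6]
ee_rot: [-172.1, 89.9, -171.3]
force: [-0.9, -2.6, 1.3]
gripper_width: 58.0
```

```bash
python3 v4.py s9 190
```

```text
17.95 [550.4 -68.4 155.6] jaw 90.87 w 58.0 [-0.9 -2.6  1.3]
```

View pics/s9.png

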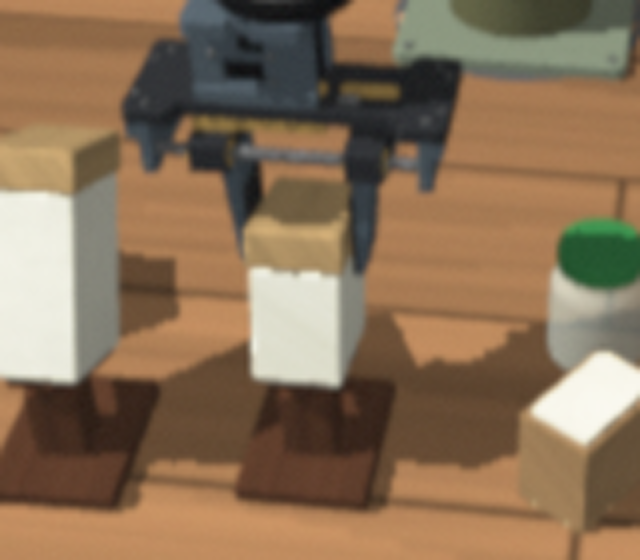

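Request:
arm_command([
  [0.3,[-1.7,0,-1.1],0],
  [0.3,[-3.4,0,-2.3],0],
  [0.3,[-5,0,-3.5],0],
  [0.3,[-6.6,0,-4.7],0],
  [0.3,[-8.2,0,-6],0],
  [0.3,[-9.7,0,-7.3],0],
  [0.3,[-11.2,0,-8.6],0],
  [0.3,[-12.7,0,-10],0],
  [0.3,[-14.2,0,-11.4],0],
  [0.3,[-15,0,-11.8],0],
  [0.3,[-16,0,-12],0],
  [0.3,[-16,0,-12],0],
  [0.3,[-16,0,-12],0],
], grip_force=8)

```text
time_s: 19.3
ee_pos: [535.5, -67.8, 144.0]
ee_rot: [36.4, 89.9, 37.3]
force: [2.6, 0.8, -0.4]
gripper_width: 57.7
```

```bash
python3 v5.py t3 100 571.5 -68.1 .015
```

```text
19.3 [535.5 -67.8 144. ] jaw 90.86 w 57.7 [ 2.6  0.8 -0.4]
```

View pics/t3s.png

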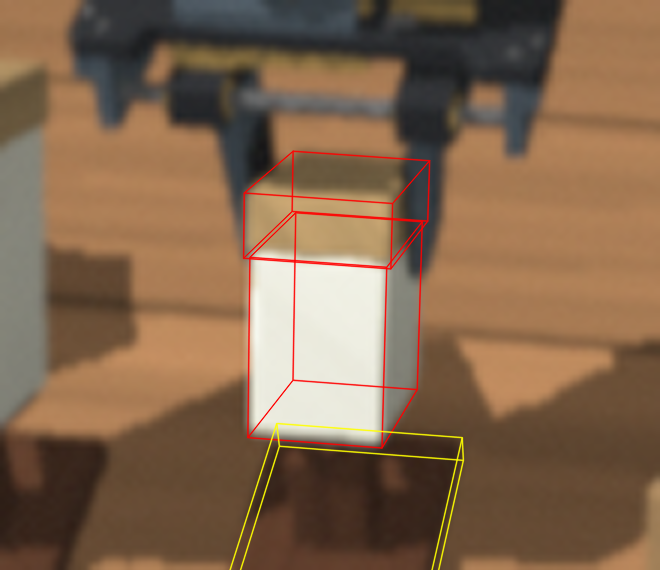

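Request:
arm_command([
  [0.3,[-0.5,0,-1],0],
  [0.3,[-0.5,0,-1],0],
  [0.64,[0,0,-0.5],0],
  [0.66,[0,0,-0.5],0],
  [0.7,[0,0,-0.5],0],
  [0.8,[0,0,-0.5],0],
  [0.9,[0,0,-0.5],0],
  [0.9,[0,0,-0.5],0],
], grip_force=4)

```text
time_s: 20.2
ee_pos: [534.7, -68.3, 143.3]
ee_rot: [171.0, 90.0, 171.8]
force: [-0.6, 0.1, 0.1]
gripper_width: 81.5
```

Request:
arm_command([
  [0.9,[0,0,25],0],
  [0.9,[0,0,60],0],
  [0.9,[0,0,100],0],
  [0.9,[0,0,140],0],
  [0.9,[-40,40,140],0],
  [0.9,[-80,80,140],0],
  [0.9,[-110,120,140],0],
  [0.9,[-130,160,140],0],
  [0.9,[-130,200,140],0],
  [0.9,[-130,240,140],0],
  [0.9,[-130,280,140],0],
  [0.9,[-130,320,140],0],
  [0.9,[-130,340,140],0],
  [0.9,[-130,340,140],0],
])

```text
time_s: 21.6
ee_pos: [404.7, 273.9, 283.1]
ee_rot: [151.9, 90.0, 153.0]
force: [-0.6, -0.5, -0.1]
gripper_width: 82.2
```

```bash
python3 v5.py t4 100 571.5 -68.1 .015;  python3 v5.py t5 140 591.3 -223.5 .022; python3 - <<'E'
from w import *
for c in ('scene','top'): save(cams.grab_frame(c),'end'+c)
E
```

```text
21.6 [404.7 273.9 283.1] jaw 91.07 w 82.2 [-0.6 -0.5 -0.1]
21.7 [404.6 271.4 283.2] jaw 90.92 w 82.3 [-0.1 -1.1  0.1]
21.8 [404.9 270.7 283.5] jaw 90.82 w 82.2 [ 0.1 -1.3 -0.5]
```

View pics/t4s.png

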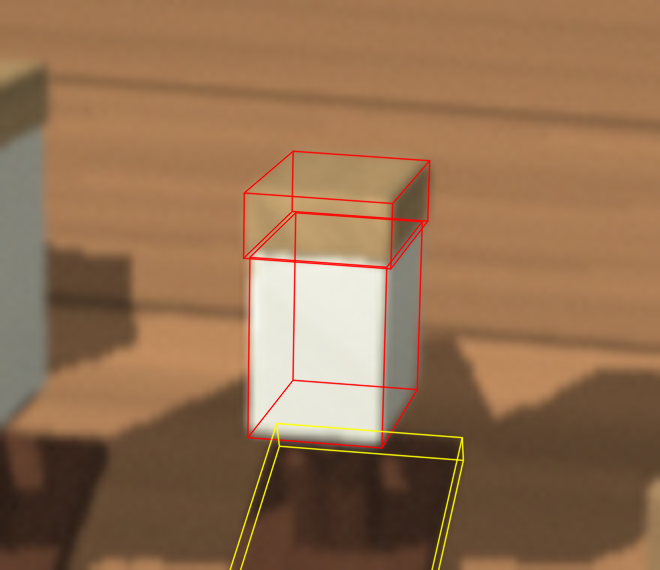

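View pics/t4t.png

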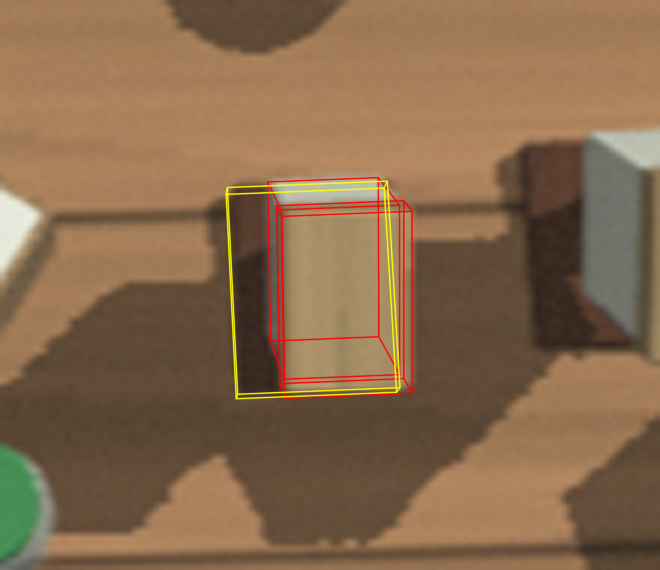

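View pics/t5t.png

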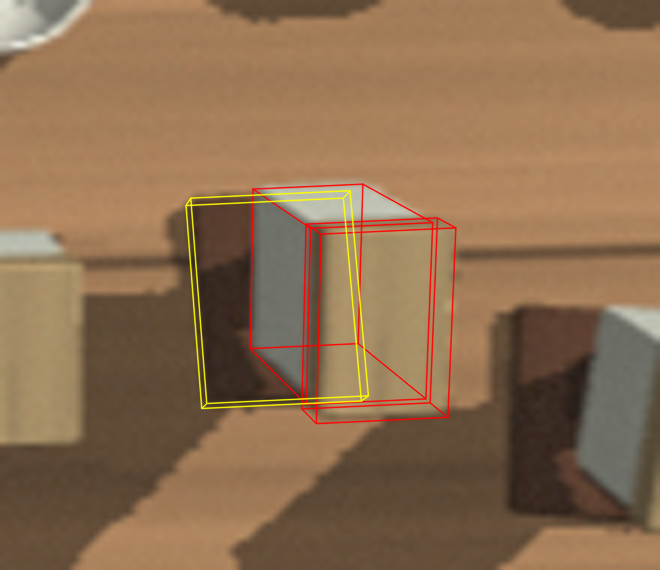

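View pics/endscene.png

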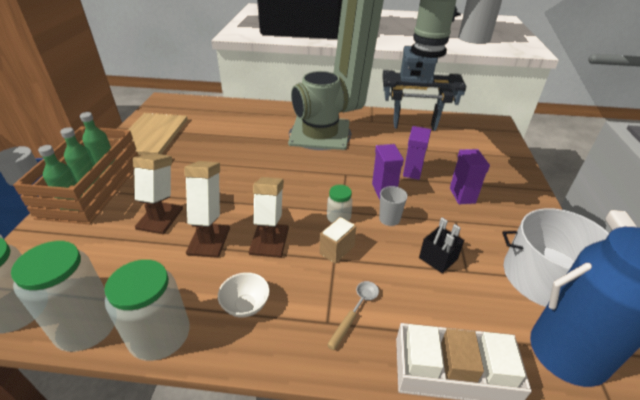

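View pics/endtop.png

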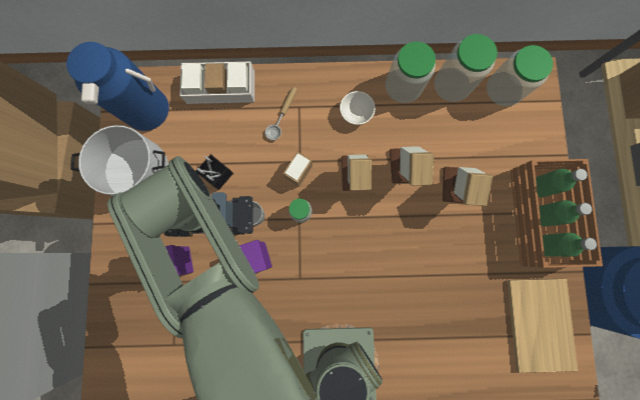

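```bash
cat > v8.py <<'E'
from w import *
T=cams.grab_frame('top');S=cams.grab_frame('scene')
def near(f,ms,X):
    uv=proj(f,[X])[0]
    L=[d for m in ms for d in cams.silhouettes(f,m) if np.hypot(*(np.array(d['centre'])-uv))<15]
    return max(L,key=lambda d:d['conf'])['region'] if L else None
def parts(h,t):
    c,s=np.cos(t),np.sin(t);Rt=np.array([[c,0,-s],[0,1,0],[s,0,c]])
    return [b@Rt.T for b in can(h)]
from scipy.optimize import minimize
for n,h,x,y in [('tall',140,591.3,-223.5),('short',100,571.5,-68.1),('stored',110,562,-372)]:
    X=[x-.42*h/2,y,75+.9*h/2]; ms=['canister_'+n,'canister_tall','canister_short','canister_stored']
    frs=[(f,r) for f,r in ((T,near(T,ms,X)),(S,near(S,ms,X))) if r is not None]; print(n,[int(r.sum()) for _,r in frs])
    if not frs: continue
    def fun(p): # origin x,y,yaw(deg),tilt(deg), z fixed75
        return -sum(iou(f,[b+[0,0,75] for b in parts(h,np.radians(p[3]))],(p[0],p[1],np.radians(p[2])),r) for f,r in frs)/len(frs)
    p=np.array([x,y,1,25.])
    for k in range(2):
        r=minimize(fun,p,method='Nelder-Mead',options=dict(initial_simplex=p+np.vstack([np.zeros(4),np.diag([6,6,5,5])*(-1)**k]),xatol=.05,fatol=1e-5,maxiter=250)); p=r.x
    print(p.round(1),round(-r.fun,3))
E
python3 v8.py
```

```text
21.9 [405.  270.7 283.6] jaw 90.79 w 82.1 [-0.9 -0.1  0.3]
tall [1142, 2015]
[ 590.8 -222.9    2.1   23.9] 0.938
short [775, 1289]
[570.6 -66.6   0.8  22.7] 0.937
stored [1160, 1661]
[ 524.1 -383.    -7.    23.6] 0.94
```

```bash
python3 -c "
from workcell import env
print(env.job_done(), env.state()['time_s'])"
```

```text
the job is handed in; nothing more can be done
the job is handed in; nothing more can be done
```

Both canisters are in their cradles and the job is handed in; the robot's clock stood at about 22 s. I placed the tall one first, in the cradle with the long back board, then the short one in the cradle with the short back board. I held each by its lid, tilted it about the tip of the foot board until it met the back board, then released it there.

**Last checks**
- **Lean:** the model fit gave 23.9° for the tall canister and 22.7° for the short one, against the nominal 25°. The stored canister read 23.6° with the same fit, so I take most of this as measurement bias. For the short one I can't rule out a small real deficit.
- **Centring:** the fit puts the tall canister within about 1 mm of its cradle's centre and the short one within about 1.5 mm.
- **Contact:** both pressed lightly on their back boards just before release, at 4.6 N for the tall and 2.6 N for the short. Both stood still in the pictures after the gripper moved away.
- **Agreement between views:** the top and scene views showed both lids about 1 to 1.5 pixels short of the ideal outline. I did not correct this.
- **Bystanders:** the stored canister and the other things on the counter look unmoved in the scene picture. I compared them by eye only, and the arm hid part of the top view.

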